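# Feel out the empty pocket for a racquet handle

### The arm

A 7-joint arm with a two-finger parallel gripper is mounted at the origin on the work surface. World frame = base frame: x ahead of the robot, y to its left, z up, the work surface at z = 0. Lengths are in m, angles in rad, forces in N, time in s.
With the tool pointing down it reaches from about 0.35 to 0.775 m from the base axis. Payload 3.1 kg.
Tool frame: the origin (TCP) lies at the very end of the fingers, on their centre line; the grasp point (between the pads) lies 19 mm behind it (r.hold_point_z is the distance from the TCP to the grasp point, in m); x points along the fingers, z is the direction in which the jaws open and shut, and the axes are right-handed (so a half turn about x gives the same grasp; the last joint's range is limited). The gripper opens to 85 mm and grips with 20 to 120 N. Pads are 22 mm wide; open, the fingers measure 114 mm over their backs; the gripper's body (76 mm by 85 mm) begins 54 mm behind the grasp point. The pads swing forward as they close: fully open they stand 13 mm farther back than shut.
Start: joints at [-1.311, 0.311, 0.014, 1.512, -0.004, 1.319, -0.027], TCP at [0.163, 0.525, 0.231] pointing down, gripper open.
Joint ranges: [-2.7, 2.7], [-0.3, 1.91], [-1.27, 1.3], [0.12, 2.57], [-1.44, 4.58], [0.2, 2.03], [-3.05, 3.05]. Speed limits (rad/s): [2.79, 2.79, 3.14, 3.14, 3.14, 3.14, 3.14].

### API

Orientations are given as a 3x3 rotation matrix whose columns are the frame's x, y, z axes.
In Python, from station import r, viewer, job gives the robot as it stands.
- The arm moves only by the tool servo_tool, never from a script. Its arguments are lists of equal length, an entry for each row: "travel": the shift along the tool's x, y, z in cm, a list of three; "delta_rot": the turn, a rotation vector about the tool's x, y, z in degrees, a list of three; "claw": the finger opening in cm, from 0 to 8.54. A call has 1 to 5 rows; each row is the pose to reach, as a shift and turn from the pose measured when the call began, along the tool's axes at that moment; what a row does not reach only later rows make up. A row lasts 1/12 s, in which the tool goes at most 41.7 mm and 7.16 degrees, less where a joint would pass 70% of its speed; a pose out of reach is approached as far as the arm can. A call with a gripper value outside its range is refused whole. The fingers move at their own pace and stop on an object; the grip force is fixed at half the most. Time passes only in rows, so rows that repeat a pose let the fingers close. It gives the time, the measured TCP pose, the force and the opening at its end, in the units of the state.
- r.read_state(): the state, without advancing time (a new reading comes with each control period).
- viewer.snapshot(name): name is "scene" or "top"; returns a dict with "img" (400x640x3 uint8, red, green, blue), "intrinsics" (3x3 intrinsics, pixels), "R" (3x3) and "t" (3): a world point X has camera coordinates R X + t. Camera axes: x right, y down, z forward; pixel columns grow to the right and rows downward; lengths in m; the calibration is good to about 2 mm. A picture is of the moment at which its call begins. There is no depth.
- job.close_job(): hands the job in, once; it reports no verdict.
The state is a dict: "time": time; "joint_positions": joint angles; "joint_velocities": joint speeds; "tau": joint torques, N m; "tool_pos": TCP position; "orientation": TCP orientation; "force": force on the tool from outside, world axes, zero at the start; "torque": the same for the moment, N m; "finger_gap": finger opening in m.
Only numpy, scipy, OpenCV 4.12 (cv2) and the standard library are available. Lean on these libraries where they do the work, as an engineer would, in place of code of your own. Each camera call takes 0.05 s, during which the arm holds its last target.

### The job

One of the four leaning pockets in the grey box is empty, but you can hardly see which: using the standing racquet handle, butt cap first, feel into the pockets for the one where it goes all the way down to the floor, and leave it there, let go. Lower it in under control rather than dropping it, and leave the mug, clamp, plier and racquet frame where they are.

Things in the scene. Friction and masses are not known exactly. Their poses are not given: they have to be found in the camera images.
- handle: loose racquet handle standing on its round butt cap, 175 mm long, 0.09 to 0.18 kg; origin at the centre of the cap's underside (foot), z along it away from the foot. Cap 36 mm across; bevelled 30 x 30 mm grip from 20 to 125 mm above the foot; square grey stub 24 x 24 mm, faces square to the handle's x and y, from 125 to 175 mm: hold it there, 25 mm from the end
- box: grey box fixed to the counter, 2 x 2 grid of open pockets, each 50 x 50 mm inside, 4 mm walls, mouths facing up and towards the robot. Origin on the counter below the near row's floors, midway left to right; x from near to far row, y left. Pockets lean 33 deg from vertical: the way in is +0.545 x, -0.839 z. Mouth centres 133 mm high. Rows 64 mm apart, columns 54 mm
- pocket0_mouth (a point): centre of the mouth of pocket 0: near row, left (+y), level with its rim. Mouth cut square to the lean; this row's walls end 35 mm further up the lean than the far row's
- pocket0_floor (a point): centre of the bare floor of pocket 0 (near row, left (+y)), 125 mm below its mouth along the lean; this point is the same whether the pocket is taken or empty
- pocket1_mouth (a point): centre of the mouth of pocket 1: near row, right (-y), level with its rim. Pockets are 125 mm deep along the lean
- pocket1_floor (a point): centre of the bare floor of pocket 1 (near row, right (-y)), 125 mm below its mouth along the lean; this point is the same whether the pocket is taken or empty
- pocket2_mouth (a point): centre of the mouth of pocket 2: far row, left (+y), level with its rim. Three pockets (which ones varies) hold a short stub, fixed, that fills the bottom 32 mm, hardly to be seen; one is empty
- pocket2_floor (a point): centre of the bare floor of pocket 2 (far row, left (+y)), 125 mm below its mouth along the lean; this point is the same whether the pocket is taken or empty
- pocket3_mouth (a point): centre of the mouth of pocket 3: far row, right (-y), level with its rim. In a taken pocket a lowered handle stops 32 mm short of the floor; in the empty one it reaches the floor and sticks out 50 mm
- pocket3_floor (a point): centre of the bare floor of pocket 3 (far row, right (-y)), 125 mm below its mouth along the lean; this point is the same whether the pocket is taken or empty
- mug: green ceramic mug, 80 mm across, 95 mm tall, bystander; origin under its centre
- clamp: steel starting clamp lying on the counter, 105 x 45 x 22 mm, bystander; origin under its centre
- plier: nickel-plated flat-nose plier lying on the counter, 170 mm long, 60 mm wide, 14 mm high, bystander; origin under its middle, x towards the jaws
- frame: blue polymer racquet frame head lying on the counter, loop 350 x 270 mm of 22 mm tube with a 90 mm throat at its -x end, bystander; origin under the loop's centre
Not all that is in view belongs to the job. What is meant by the handle is not orange, and is the smaller of those in its own colour.

How it is judged:
At the end, for the whole second after the job is handed in: the handle stands released and at rest, butt cap down, in the empty pocket, the centre of its foot within 18 mm of the centre of that pocket's floor (in a taken pocket it stays 32 mm off) ((distance between handle and pocket0_floor below 0.018 m or distance between handle and pocket1_floor below 0.018 m or distance between handle and pocket2_floor below 0.018 m or distance between handle and pocket3_floor below 0.018 m) and linear speed of handle below 0.02 m/s and contact force between the fingers and handle below 0.1 N); the robot touches nothing.
It fails at once if the handle drops loose inside a pocket: it moves faster than 0.5 m/s, not held, with its foot between 12 mm below the mouth and the floor ((distance between handle and pocket0_floor below 0.113 m or distance between handle and pocket1_floor below 0.113 m or distance between handle and pocket2_floor below 0.113 m or distance between handle and pocket3_floor below 0.113 m) and linear speed of handle above 0.5 m/s and contact force between the fingers and handle below 0.5 N).
It fails at once if the mug is moved by more than 30 mm (distance of mug from where it was at the start of the episode above 0.03 m).
It fails at once if the clamp is moved by more than 30 mm (distance of clamp from where it was at the start of the episode above 0.03 m).
It fails at once if the plier is moved by more than 30 mm (distance of plier from where it was at the start of the episode above 0.03 m).
It fails at once if the frame is moved by more than 30 mm (distance of frame from where it was at the start of the episode above 0.03 m).
It also fails if it takes over 51 s, if anything falls off the work surface, if the arm or the gripper's body presses on something with over 40 N, if the wrist force passes 120 N, or if a joint passes its speed limit or range.

## Working session

There is one attempt and no reset: what is moved stays moved. The work goes in short steps, Python scripts to look and compute and a tool call to move; the robot and the scene stay as the last step left them, time stands still between calls to the robot, and variables do not carry over. Pictures are saved under pics/ and viewed, and the job is handed in when it is done.

Besides the shell and the picture viewer there is one more tool, called by a JSON object that holds its "fn" and its "kwargs". servo_tool: Moves the arm, as the interface text tells. Its arguments: {"type":"object","properties":{"travel":{"type":"array"},"delta_rot":{"type":"array"},"claw":{"type":"array"}},"required":["travel","delta_rot","claw"]}

```bash
mkdir -p pics; ls; cat > h.py <<'E'
import numpy as np, cv2
from station import r, viewer, job
def snap(tag):
    o={}
    for n in ("scene","top"):
        s=viewer.snapshot(n); o[n]=s
        cv2.imwrite(f"pics/{n}_{tag}.png", s["img"][:,:,::-1])
        np.savez(f"pics/{n}_{tag}.npz",**{k:np.array(v) for k,v in s.items()})
    return o
def load(n,tag): return np.load(f"pics/{n}_{tag}.npz")
def proj(s,X):
    c=s["R"]@np.array(X,float)+s["t"]; p=s["intrinsics"]@c; return p[:2]/p[2]
def ray(s,uv):
    d=s["R"].T@np.linalg.inv(s["intrinsics"])@np.array([uv[0],uv[1],1.]); return -s["R"].T@s["t"], d/np.linalg.norm(d)
def tri(s1,a,s2,b):
    o1,d1=ray(s1,a);o2,d2=ray(s2,b)
    A=np.stack([d1,-d2],1);q=np.linalg.lstsq(A,o2-o1,rcond=None)[0]
    p,w=o1+q[0]*d1,o2+q[1]*d2
    return (p+w)/2,np.linalg.norm(p-w)
def atz(s,uv,z):
    o,d=ray(s,uv); return o+d*(z-o[2])/d[2]
def crop(n,tag,x0,y0,x1,y1,out,f=4):
    im=cv2.imread(f"pics/{n}_{tag}.png")[y0:y1,x0:x1]
    cv2.imwrite(f"pics/{out}.png",cv2.resize(im,None,fx=f,fy=f,interpolation=cv2.INTER_CUBIC))
E
python3 - <<'E'
from h import *
o=snap("a")
for n in o: print(n,-o[n]["R"].T@o[n]["t"],o[n]["R"][2],o[n]["intrinsics"][0])
s=r.read_state();print(s, r.hold_point_z)
E
```

```text
pics
scene [1.38032674 0.14279948 0.80493896] [-0.75658777 -0.13920782 -0.63890228] [362.19764324   0.         326.24945207]
top [ 0.36027443 -0.00231955  1.48894616] [ 0.14791339  0.00297631 -0.98899584] [423.7595683   0.        323.0119566]
{'time': 0.1, 'joint_positions': array([-1.3106958 ,  0.31165199,  0.01399721,  1.51289379, -0.00438841,
        1.31921966, -0.02719384]), 'joint_velocities': array([-0.00043545, -0.00334278, -0.00054707, -0.0029541 ,  0.00111456,
       -0.00037417, -0.00157853]), 'tau': array([ 9.70814617e-04, -3.80856800e+01,  1.46787199e-01, -2.31242126e+01,
        1.23772430e-02,  8.11330247e-03, -1.40618717e-07]), 'tool_pos': array([0.16327912, 0.52451447, 0.23032745]), 'orientation': array([[-5.38323119e-04, -9.54827121e-01,  2.97161370e-01],
       [-2.07351798e-03,  2.97161840e-01,  9.54824875e-01],
       [-9.99997705e-01, -1.02165139e-04, -2.13982029e-03]]), 'force': array([-1.02291935,  0.1798381 , -0.28070236]), 'torque': array([0.04615444, 0.07297   , 0.00437445]), 'finger_gap': 0.08506595806273093} 0.0187
```

View pics/scene_a.png

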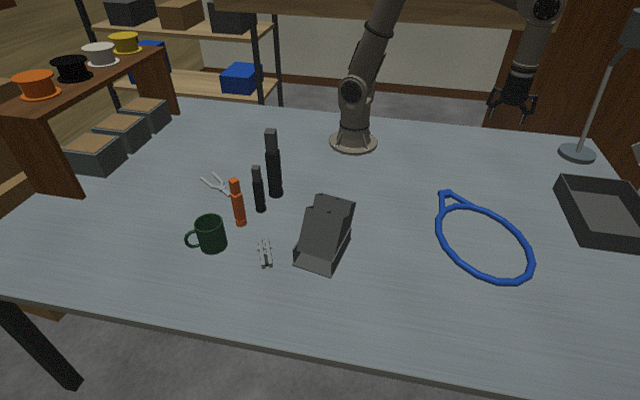

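View pics/top_a.png

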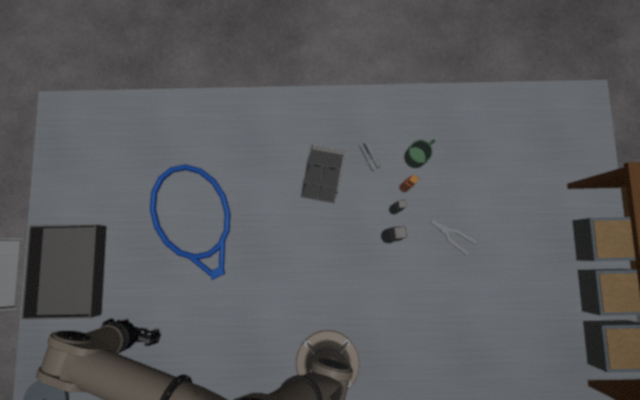

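Three things could be taken for the handle: orange at scene (237,203) / top (410,183), small black at (258,190) / (399,206), and large black at (273,165) / (396,233). The handle isn't orange and is the smaller one of its colour, so it should be the small black one. I'll check that in a crop.

```bash
python3 - <<'E'
from h import *
crop("scene","a",190,110,370,280,"c1",4)
crop("top","a",290,130,490,260,"c2",4)
E
```

```text
(no output)
```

View pics/c1.png

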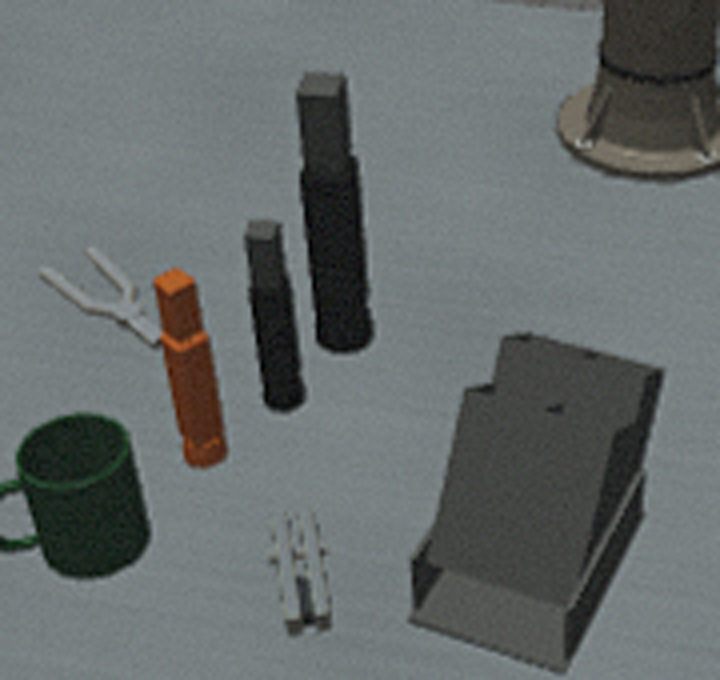

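View pics/c2.png

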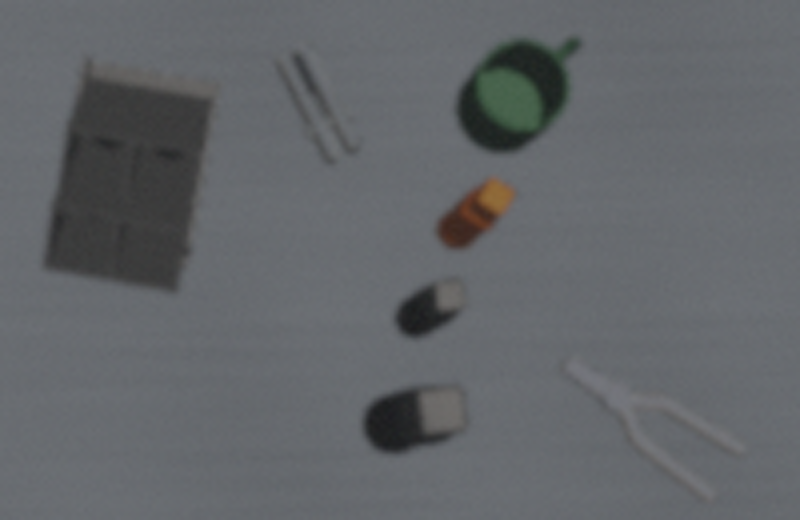

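The crop confirms it: the small black handle is the shorter one, with its grey stub top at scene about (255,167) and top about (402,203). Next I'll fit the box pose and the handle.

```bash
cat >> h.py <<'E'
from scipy.optimize import least_squares
S33,C33=0.545,0.839
def L2W(b,P):
    P=np.atleast_2d(P); c,s=np.cos(b[2]),np.sin(b[2])
    return np.stack([b[0]+c*P[:,0]-s*P[:,1], b[1]+s*P[:,0]+c*P[:,1], P[:,2]],1)
E
python3 - <<'E'
from h import *
sc,tp=load("scene","a"),load("top","a")
obs=[(sc,(306.5,207.5),(.0202,-.056,.1488)),(sc,(345,216.2),(.0202,.056,.1488)),
(sc,(316.2,194.5),(-.0438,-.056,.1488)),(sc,(355.5,202.5),(-.0438,.056,.1488)),
(tp,(301.2,197),(-.0924,.056,.1172)),(tp,(334.5,203),(-.0924,-.056,.1172))]
f=lambda b:np.concatenate([proj(s,L2W(b,P)[0])-uv for s,uv,P in obs])
q=least_squares(f,[.6,0,0]); print(q.x,np.degrees(q.x[2]),q.fun.reshape(-1,2).round(1))
# triangulate far ridge? check mid ridge using z
for uv in [(306.5,207.5),(345,216.2),(316.2,194.5),(355.5,202.5)]: print(atz(sc,uv,.1488))
b=q.x; np.save("box.npy",b)
for tag,n,s in(("scene","scene",sc),("top","top",tp)):
    im=cv2.imread(f"pics/{n}_a.png"); F=4
    x0,y0,x1,y1=(280,180,380,290) if n=="scene" else (290,130,350,215)
    F=6
    c=cv2.resize(im[y0:y1,x0:x1],None,fx=F,fy=F,interpolation=cv2.INTER_CUBIC)
    c=cv2.convertScaleAbs(c,alpha=2)
    for row in(0,1):
      for sy in(1,-1):
        m=np.array([-.0681+.064*row,.027*sy,.133]);p=np.array([.839,0,.545])
        cs=[m+p*a*.025+np.array([0,.025*e,0]) for a,e in((1,1),(1,-1),(-1,-1),(-1,1))]
        pts=[((proj(s,X)-[x0,y0]+.5)*F).astype(int) for X in L2W(b,cs)]
        cv2.polylines(c,[np.array(pts)],1,(0,0,255) if row==0 else (0,255,0),1)
    cv2.imwrite(f"pics/ov_{n}.png",c)
# handle
for c1,c2 in [((264,228),(450,295))]:
    a=np.array([190,110])+np.array(c1)/4; t=np.array([290,130])+np.array(c2)/4
    print("handle top",tri(sc,a,tp,t))
a=np.array([190,110])+np.array((285,396))/4; print("foot approx",atz(sc,a,0.01))
E
```

```text
[ 0.62420526  0.01074266 -0.14319328] -8.204370506420208 [[ 0.8 -0.2]
 [ 0.8  0.4]
 [-0.8 -0.6]
 [-3.2 -0.1]
 [-1.8  0.9]
 [-1.  -0.9]]
[ 0.63762181 -0.04945312  0.1488    ]
[0.65120768 0.06103546 0.1488    ]
[ 0.57522443 -0.0354476   0.1488    ]
[0.58750944 0.0813106  0.1488    ]
handle top (array([ 0.50788847, -0.24321886,  0.17084276]), np.float64(0.005591099174501196))
foot approx [ 0.51948798 -0.23628355  0.01      ]
```

View pics/ov_top.png

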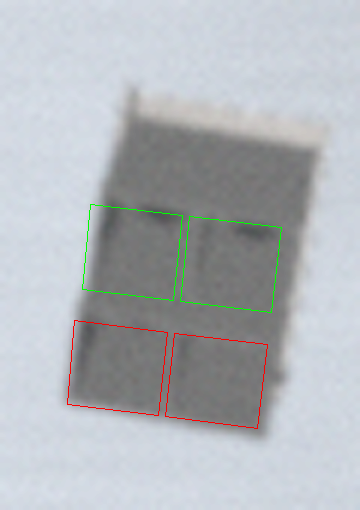

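View pics/ov_scene.png

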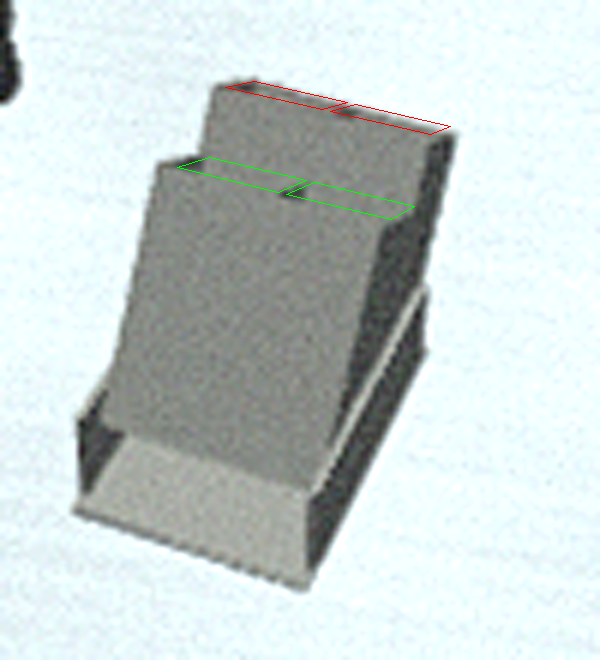

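```bash
python3 - <<'E'
from h import *
for n,(x0,y0,x1,y1) in {"scene":(286,186,366,246),"top":(294,138,350,210)}.items():
    im=cv2.imread(f"pics/{n}_a.png")[y0:y1,x0:x1]
    F=10 if n=="scene" else 8
    c=cv2.resize(cv2.convertScaleAbs(im,alpha=2.2 if n=="top" else 1.8),None,fx=F,fy=F,interpolation=cv2.INTER_CUBIC)
    for k in range(0,x1-x0,10): cv2.putText(c,str(x0+k),(k*F,10),0,.35,(0,0,255),1); cv2.line(c,(k*F,12),(k*F,20),(0,0,255),1)
    for k in range(0,y1-y0,10): cv2.putText(c,str(y0+k),(0,k*F+4),0,.35,(0,0,255),1)
    cv2.imwrite(f"pics/z_{n}.png",c)
sc=load("scene","a")
for uv in [(75,512),(305,588),(427,352)]:
    print(atz(sc,(uv[0]/6+279.5,uv[1]/6+179.5),0))
E
```

```text
[ 0.72428597 -0.07468309  0.        ]
[0.74670436 0.04159641 0.        ]
[5.83308624e-01 7.54142948e-02 1.11022302e-16]
```

View pics/z_scene.png

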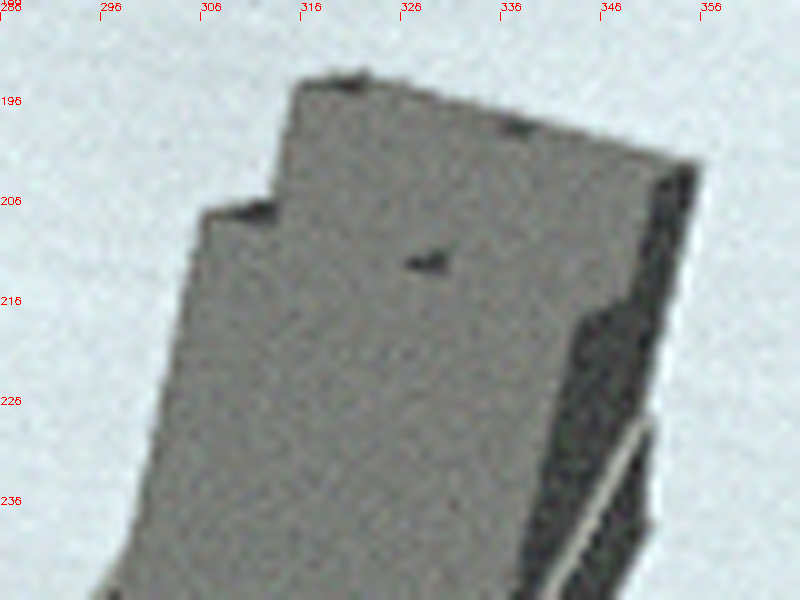

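View pics/z_top.png

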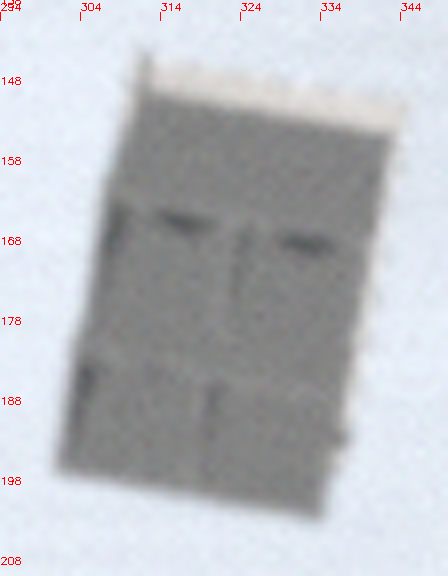

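```bash
python3 - <<'E'
from h import *
sc,tp=load("scene","a"),load("top","a")
obs=[(sc,(306.05,206.8),(.0202,-.056,.1488)),(sc,(343.5,217.7),(.0202,.056,.1488)),
(sc,(315.3,193.9),(-.0438,-.056,.1488)),(sc,(351.05,203.5),(-.0438,.056,.1488)),(sc,(355.5,201.8),(-.0924,.056,.1172)),
(tp,(300.7,196.3),(-.0924,.056,.1172)),(tp,(333.9,202.5),(-.0924,-.056,.1172)),(tp,(307,163.2),(.0202,.056,.1488))]
f=lambda b:np.concatenate([proj(s,L2W(b,P)[0])-uv for s,uv,P in obs])
q=least_squares(f,[.6,0,0]); print(q.x,np.degrees(q.x[2]),q.fun.reshape(-1,2).round(1))
for k in (0,1):
    o2=[o for o in obs if (o[0] is sc)==(k==0)]
    g=lambda b:np.concatenate([proj(s,L2W(b,P)[0])-uv for s,uv,P in o2])
    w=least_squares(g,[.6,0,0]);print(k,w.x,w.fun.round(1))
print(tri(sc,(355.5,201.8),tp,(300.7,196.3)), L2W(q.x,(-.0924,.056,.1172)))
b=q.x; np.save("box.npy",b)
E
python3 - <<'E'
from h import *
for n,(x0,y0,x1,y1),F in [("scene",(238,155,282,220),9),("top",(380,192,420,246),10)]:
    im=cv2.imread(f"pics/{n}_a.png")[y0:y1,x0:x1]
    c=cv2.resize(cv2.convertScaleAbs(im,alpha=2.2),None,fx=F,fy=F,interpolation=cv2.INTER_CUBIC)
    cv2.imwrite(f"pics/zh_{n}.png",c)
E
```

```text
[ 0.62472369  0.00542094 -0.18896706] -10.827015261748116 [[-0.6 -0.3]
 [-0.3 -0.8]
 [-0.8 -0.5]
 [-0.2 -0.6]
 [ 0.  -0.3]
 [-0.8  0.5]
 [-0.2 -0. ]
 [-1.6 -1.8]]
0 [ 0.62656783  0.00681785 -0.19087804] [-0.3  0.2  0.  -0.2 -0.4 -0.1  0.2 -0.1  0.5  0.1]
1 [ 0.62279416  0.00198194 -0.20273538] [-0.1  0.7  0.5  0.7 -0.4 -1.4]
(array([0.54585018, 0.07650507, 0.11682255]), np.float64(0.002790693843506154)) [[0.54448781 0.0777809  0.1172    ]]
```

View pics/zh_scene.png

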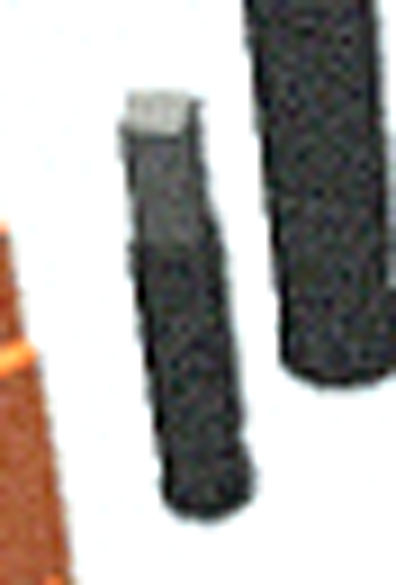

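View pics/zh_top.png

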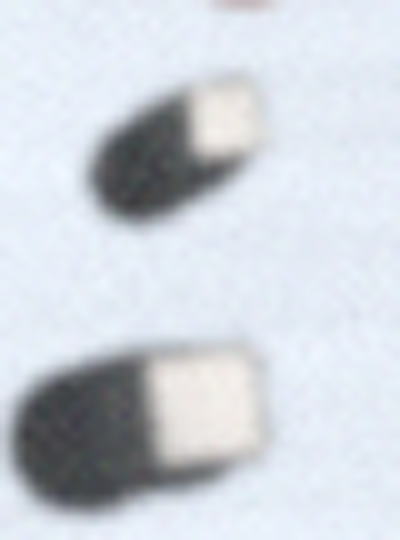

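```bash
python3 - <<'E'
from h import *
sc,tp=load("scene","a"),load("top","a")
np.save("box.npy",[.6258,.0062,-.191])
S=lambda u,v:(238+(u+.5)/9-.5,155+(v+.5)/9-.5); T=lambda u,v:(380+(u+.5)/10-.5,192+(v+.5)/10-.5)
sq=lambda a:[(e*a,f*a) for e,f in((1,1),(1,-1),(-1,-1),(-1,1))]
cs=[S(128,90),S(199,96),S(188,135),S(121,127)]; ct=[T(190,90),T(250,73),T(263,145),T(207,160)]
for i in range(4):
  print([ (atz(s,c[i],.175)).round(4)[:2] for s,c in((sc,cs),(tp,ct))])
C=[np.mean(cs,0),np.mean(ct,0)]
print(tri(sc,C[0],tp,C[1]))
for c in (cs,ct):
  s=sc if c is cs else tp
  P=np.array([atz(s,u,.175)[:2] for u in c]); print(P.mean(0),[np.linalg.norm(P[i]-P[i-1]).round(4) for i in range(4)],[np.degrees(np.arctan2(*(P[i]-P[i-1])[::-1])).round(0) for i in range(4)])
# cap: left/right extremes & bottom (scene): centre from bottom outline
def capsil(s,x,y,z=0):
  t=np.linspace(0,6.28,72); return np.array([proj(s,(x+.018*np.cos(a),y+.018*np.sin(a),z)) for a in t])
g=lambda p:[capsil(sc,*p)[:,0].min()-S(161,0)[0],capsil(sc,*p)[:,0].max()-S(252,0)[0],capsil(sc,*p)[:,1].max()-S(0,520)[1]]
q=least_squares(g,[.51,-.24],diff_step=1e-3);print("foot scene",q.x,q.fun)
g=lambda p:[capsil(tp,*p,.02)[:,0].min()-T(90,0)[0],capsil(tp,*p,0)[:,1].max()-T(0,226)[1]]
q=least_squares(g,[.51,-.24],diff_step=1e-3);print("foot top",q.x,q.fun)
# neighbours
print("orange top",tri(sc,(190+176/4,110+281/4),tp,(290+495/4,130+197/4)))
print("big top",tri(sc,(190+323/4,110+85/4),tp,(290+442/4,130+410/4)))
print("orange foot",atz(sc,(190+205/4,110+450/4),.01),"big foot",atz(sc,(190+344/4,110+335/4),.01))
print("mug",atz(sc,(190+90/4,110+555/4),0))
E
```

```text
[array([ 0.5037, -0.255 ]), array([ 0.5185, -0.2334])]
[array([ 0.502, -0.23 ]), array([ 0.5235, -0.2523])]
[array([ 0.5252, -0.2259]), array([ 0.5008, -0.2553])]
[array([ 0.5254, -0.2495]), array([ 0.4965, -0.2376])]
(array([ 0.50971258, -0.24368791,  0.17178411]), np.float64(0.0031592056454682834))
[ 0.51406628 -0.24008362] [np.float64(0.0224), np.float64(0.025), np.float64(0.0235), np.float64(0.0237)] [np.float64(-166.0), np.float64(94.0), np.float64(10.0), np.float64(-89.0)]
[ 0.50982082 -0.2446416 ] [np.float64(0.0224), np.float64(0.0196), np.float64(0.0229), np.float64(0.0182)] [np.float64(11.0), np.float64(-75.0), np.float64(-173.0), np.float64(104.0)]
foot scene [ 0.50827287 -0.24380491] [-0.31146355  0.31254077 -0.01060983]
foot top [ 0.50980419 -0.24258532] [0.00000000e+00 2.84217094e-14]
orange top (array([ 0.58516818, -0.28324625,  0.16932283]), np.float64(0.004380511036355432))
big top (array([ 0.41512475, -0.2189784 ,  0.24780226]), np.float64(0.005992302150419878))
orange foot [ 0.5957877  -0.27709104  0.01      ] big foot [ 0.43039137 -0.21250063  0.01      ]
mug [ 0.71243329 -0.32381064  0.        ]
```

```bash
cat >> h.py <<'E'
from scipy.spatial.transform import Rotation as Rn
def Rt(xdir,zdir):
    x=np.array(xdir,float);x/=np.linalg.norm(x); z=np.array(zdir,float); z-=x*(z@x); z/=np.linalg.norm(z)
    return np.stack([x,np.cross(z,x),z],1)
def rel(P,R=None):
    s=r.read_state(); O=s["orientation"]
    Q=Rn.from_matrix(O).as_matrix()
    t=Q.T@(np.array(P)-s["tool_pos"])*100
    w=np.zeros(3) if R is None else np.degrees(Rn.from_matrix(Q.T@R).as_rotvec())
    print("t",round(s["time"],2),"travel cm",t.round(2),"rot deg",w.round(1),"n rows",max(np.linalg.norm(t)/4.17,np.linalg.norm(w)/7.16).round(1))
def st():
    s=r.read_state(); print(round(s["time"],2),s["tool_pos"].round(4),"F",s["force"].round(1),"gap",round(s["finger_gap"],4)); print("q",s["joint_positions"].round(2)); print(s["orientation"].round(3).tolist())
E
python3 - <<'E'
from h import *
c,s=np.cos(np.radians(-80)),np.sin(np.radians(-80))
rel([.42,.15,.36]); rel([.51,-.243,.33],Rt([0,0,-1],[c,s,0]))
E
```

```text
t 0.1 travel cm [-12.9  -35.64 -28.16] rot deg [0. 0. 0.] n rows 11.3
t 0.1 travel cm [ -9.83 -55.91 -63.  ] rot deg [152.7  -0.    0.2] n rows 21.3
```

{"fn": "servo_tool", "kwargs": {"travel": [[-2.0,-3.0,-2.0],[-4.0,-6.0,-4.0],[-6.0,-9.0,-6.5],[-8.0,-12.0,-9.0],[-10.0,-15.0,-11.5]], "delta_rot": [[7,0,0],[14,0,0],[21,0,0],[28,0,0],[35,0,0]], "claw": [7,6,5.5,5,5]}}

```text
time: 0.52
tool_pos: [0.2697, 0.3734, 0.3279]
orientation: [[-0.001, -0.607, 0.795], [-0.003, 0.795, 0.607], [-1.0, -0.002, -0.003]]
force: [0.6, 0.6, 0.7]
finger_gap: 0.0501
```

```bash
python3 - <<'E'
from h import *
st()
c,s=np.cos(np.radians(-80)),np.sin(np.radians(-80))
rel([.44,.05,.36]); rel([.51,-.243,.33],Rt([0,0,-1],[c,s,0]))
E
```

```text
0.52 [0.2697 0.3734 0.3279] F [0.6 0.6 0.7] gap 0.0501
q [-1.16  0.09  0.19  1.55 -0.02  1.51 -0.31]
[[-0.001, -0.607, 0.795], [-0.003, 0.795, 0.607], [-1.0, -0.002, -0.003]]
t 0.52 travel cm [ -3.14 -36.04  -6.11] rot deg [0. 0. 0.] n rows 8.8
t 0.52 travel cm [-6.000e-02 -6.357e+01 -1.832e+01] rot deg [117.4  -0.    0.2] n rows 16.4
```

{"fn": "servo_tool", "kwargs": {"travel": [[-1.0,-4.0,-0.7],[-2.0,-8.0,-1.4],[-3.0,-12.0,-2.1],[-3.0,-16.0,-2.8],[-3.0,-20.0,-3.5]], "delta_rot": [[7,0,0],[14,0,0],[21,0,0],[28,0,0],[35,0,0]], "claw": [5,5,5,5,5]}}

```text
time: 0.93
tool_pos: [0.3639, 0.1917, 0.3589]
orientation: [[-0.0, -0.036, 0.999], [-0.002, 0.999, 0.036], [-1.0, -0.002, -0.0]]
force: [1.2, 0.6, -0.3]
finger_gap: 0.05
```

```bash
python3 - <<'E'
from h import *
st()
c,s=np.cos(np.radians(-80)),np.sin(np.radians(-80))
rel([.46,-.02,.36]); rel([.51,-.243,.33],Rt([0,0,-1],[c,s,0]))
E
```

```text
0.93 [0.3639 0.1917 0.3589] F [ 1.2  0.6 -0.3] gap 0.05
q [-0.94 -0.03  0.4   1.6   0.01  1.57 -0.5 ]
[[-0.0, -0.036, 0.999], [-0.002, 0.999, 0.036], [-1.0, -0.002, -0.0]]
t 0.93 travel cm [ -0.08 -21.5    8.85] rot deg [0. 0. 0.] n rows 5.6
t 0.93 travel cm [  2.96 -43.96  13.04] rot deg [82.1  0.1  0.1] n rows 11.5
```

{"fn": "servo_tool", "kwargs": {"travel": [[0.0,-3.7,1.2],[0.5,-7.4,2.4],[1.0,-11.1,3.6],[1.0,-15.0,4.8],[1.0,-19.0,6.0]], "delta_rot": [[7,0,0],[14,0,0],[21,0,0],[28,0,0],[35,0,0]], "claw": [5,5,5,5,5]}}

```text
time: 1.35
tool_pos: [0.4303, 0.0024, 0.3487]
orientation: [[-0.001, 0.548, 0.837], [-0.001, 0.837, -0.548], [-1.0, -0.001, -0.0]]
force: [1.8, 0.2, -0.2]
finger_gap: 0.0502
```

```bash
python3 - <<'E'
from h import *
st()
c,s=np.cos(np.radians(-80)),np.sin(np.radians(-80))
rel([.51,-.243,.33],Rt([0,0,-1],[c,s,0]))
E
```

```text
1.35 [0.4303 0.0024 0.3487] F [ 1.8  0.2 -0.2] gap 0.0502
q [-0.69  0.01  0.66  1.59 -0.    1.55 -0.61]
[[-0.001, 0.548, 0.837], [-0.001, 0.837, -0.548], [-1.0, -0.001, -0.0]]
t 1.35 travel cm [  1.88 -16.16  20.12] rot deg [46.8  0.   0.1] n rows 6.5
```

{"fn": "servo_tool", "kwargs": {"travel": [[0.2,-2.5,3.1],[0.4,-5.0,6.2],[0.6,-7.5,9.3],[0.9,-10.0,12.4],[1.2,-12.5,15.5]], "delta_rot": [[7,0,0],[14,0,0],[21,0,0],[28,0,0],[35,0,0]], "claw": [5,5,5,5,5]}}

```text
time: 1.77
tool_pos: [0.4917, -0.1885, 0.3365]
orientation: [[-0.001, 0.93, 0.366], [-0.0, 0.366, -0.93], [-1.0, -0.001, 0.0]]
force: [0.4, 0.4, 0.9]
finger_gap: 0.0499
```

```bash
python3 - <<'E'
from h import *
st()
c,s=np.cos(np.radians(-80)),np.sin(np.radians(-80))
rel([.51,-.243,.26],Rt([0,0,-1],[c,s,0]))
E
```

```text
1.77 [ 0.4917 -0.1885  0.3365] F [0.4 0.4 0.9] gap 0.0499
q [-0.34  0.3   0.91  1.39 -0.23  1.57 -0.64]
[[-0.001, 0.93, 0.366], [-0.0, 0.366, -0.93], [-1.0, -0.001, 0.0]]
t 1.77 travel cm [ 7.65 -0.28  5.74] rot deg [11.5  0.   0.1] n rows 2.3
```

{"fn": "servo_tool", "kwargs": {"travel": [[1.0,-0.1,2.9],[4.0,-0.3,5.7],[7.6,-0.3,5.7],[7.6,-0.3,5.7],[7.6,-0.3,5.7]], "delta_rot": [[6,0,0],[11.5,0,0],[11.5,0,0],[11.5,0,0],[11.5,0,0]], "claw": [5,5,5,5,5]}}

```text
time: 2.18
tool_pos: [0.5083, -0.2412, 0.2582]
orientation: [[-0.006, 0.985, 0.173], [0.003, 0.173, -0.985], [-1.0, -0.006, -0.004]]
force: [0.7, 0.1, 0.3]
finger_gap: 0.0501
```

```bash
python3 - <<'E'
from h import *
st(); snap("b")
rel([.51,-.243,.131])
im=[]
for n,(x0,y0,x1,y1) in {"scene":(225,100,305,220),"top":(360,160,440,280)}.items():
    im.append(cv2.resize(cv2.convertScaleAbs(cv2.imread(f"pics/{n}_b.png")[y0:y1,x0:x1],alpha=2),None,fx=5,fy=5,interpolation=cv2.INTER_CUBIC))
cv2.imwrite("pics/b.png",np.hstack(im))
E
```

```text
2.18 [ 0.5083 -0.2412  0.2582] F [0.7 0.1 0.3] gap 0.0501
q [-0.22  0.43  0.93  1.44 -0.35  1.44 -0.69]
[[-0.006, 0.985, 0.173], [0.003, 0.173, -0.985], [-1.0, -0.006, -0.004]]
t 2.28 travel cm [13.17 -0.17  0.04] rot deg [0. 0. 0.] n rows 3.2
```

View pics/b.png

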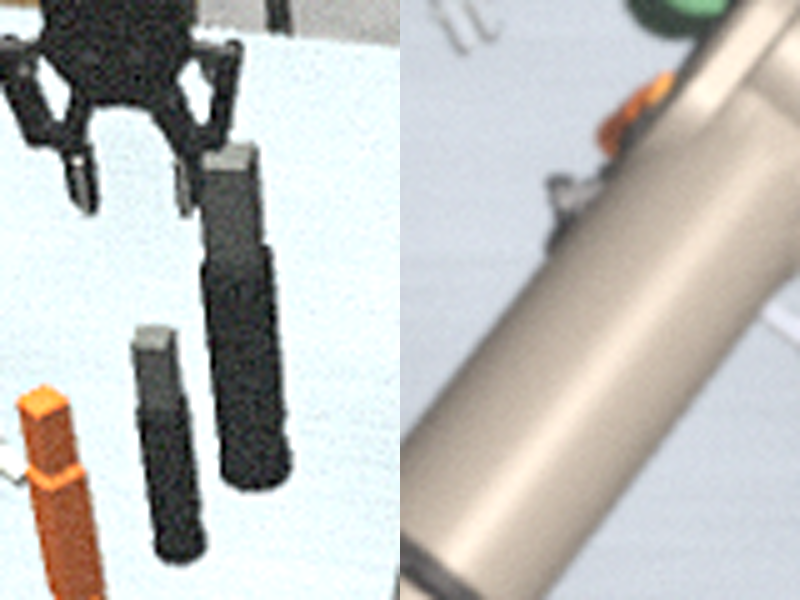

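{"fn": "servo_tool", "kwargs": {"travel": [[3.0,-0.1,0.0],[6.0,-0.1,0.0],[9.0,-0.2,0.0],[12.0,-0.2,0.0],[12.8,-0.2,0.0]], "delta_rot": [[0,0,0],[0,0,0],[0,0,0],[0,0,0],[0,0,0]], "claw": [5,5,5,5,5]}}

```text
time: 2.7
tool_pos: [0.51, -0.2402, 0.1334]
orientation: [[0.001, 0.984, 0.18], [0.001, 0.18, -0.984], [-1.0, 0.001, -0.001]]
force: [-0.4, 1.0, -0.1]
finger_gap: 0.05
```

```bash
python3 - <<'E'
from h import *
st(); snap("c")
rel([.51,-.243,.131],Rt([0,0,-1],[np.cos(np.radians(-80)),np.sin(np.radians(-80)),0]))
crop("scene","c",225,110,305,220,"c",7)
E
```

```text
2.7 [ 0.51   -0.2402  0.1334] F [-0.4  1.  -0.1] gap 0.05
q [-0.2   0.53  0.87  1.64 -0.43  1.17 -0.61]
[[0.001, 0.984, 0.18], [0.001, 0.18, -0.984], [-1.0, 0.001, -0.001]]
t 2.8 travel cm [ 0.45 -0.1   0.12] rot deg [ 0.3  0.1 -0.2] n rows 0.1
```

View pics/c.png

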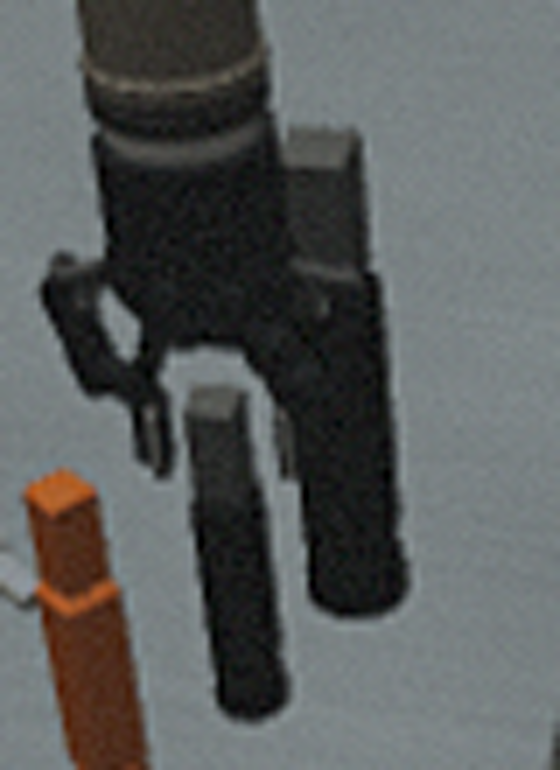

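{"fn": "servo_tool", "kwargs": {"travel": [[0.2,-0.05,0.0],[0.2,-0.05,0.0],[0.2,-0.05,0.0],[0.2,-0.05,0.0],[0.2,-0.05,0.0]], "delta_rot": [[0,0,0],[0,0,0],[0,0,0],[0,0,0],[0,0,0]], "claw": [4,3,2.5,2,1]}}

```text
time: 3.22
tool_pos: [0.512, -0.2426, 0.136]
orientation: [[0.008, 0.984, 0.179], [-0.002, 0.179, -0.984], [-1.0, 0.007, 0.004]]
force: [0.5, 0.9, 7.1]
finger_gap: 0.0236
```

{"fn": "servo_tool", "kwargs": {"travel": [[0,0,0],[0,0,0],[0,0,0]], "delta_rot": [[0,0,0],[0,0,0],[0,0,0]], "claw": [0.5,0.5,0.5]}}

```text
time: 3.47
tool_pos: [0.5119, -0.2426, 0.136]
orientation: [[0.008, 0.984, 0.179], [-0.002, 0.179, -0.984], [-1.0, 0.007, 0.004]]
force: [0.1, -0.4, 1.2]
finger_gap: 0.0232
```

```bash
python3 - <<'E'
from h import *
st(); snap("d"); crop("scene","d",225,110,305,220,"d",7)
E
```

```text
3.47 [ 0.5119 -0.2426  0.136 ] F [ 0.1 -0.4  1.2] gap 0.0232
q [-0.2   0.52  0.87  1.64 -0.43  1.17 -0.61]
[[0.008, 0.984, 0.179], [-0.002, 0.179, -0.984], [-1.0, 0.007, 0.004]]
```

View pics/d.png

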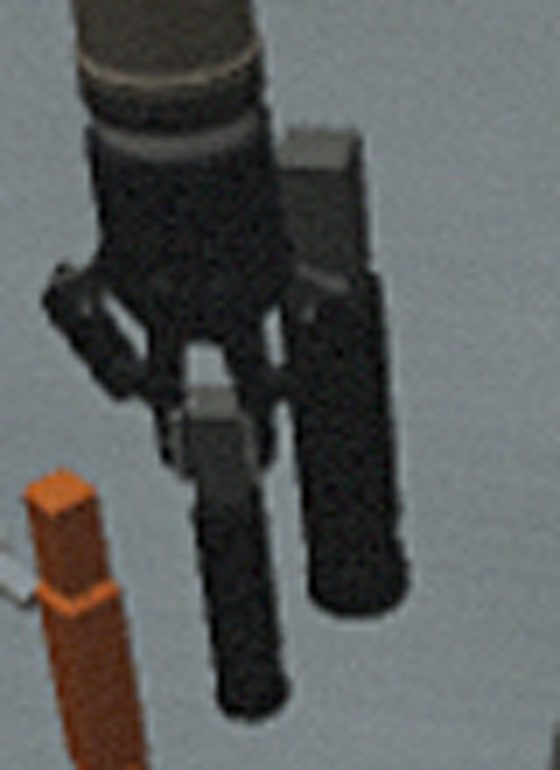

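```bash
cat >> h.py <<'E'
L=.136
def pocket(i,e,dx=0,dy=0,quiet=0):
    """TCP target: foot e (m) above mouth along lean; dx: shift along perp p, dy along box y"""
    b=np.load("box.npy"); m=np.array([-.0681+.064*(i//2),.027*(1-2*(i%2)),.133])
    d=np.array([.545,0,-.839]);p=np.array([.839,0,.545])
    P=L2W(b,m-d*(L+e)+p*dx+np.array([0,dy,0]))[0]
    c,s=np.cos(b[2]),np.sin(b[2])
    R=Rt([.545*c,.545*s,-.839],[s,-c,0])
    if not quiet: print("target",P.round(4)); rel(P,R)
    return P,R
def where(i):
    """foot relative to pocket i mouth: (perp p, box y, depth along d) mm"""
    b=np.load("box.npy"); s=r.read_state(); x=s["orientation"][:,0]
    f=s["tool_pos"]+L*x; c,sn=np.cos(b[2]),np.sin(b[2])
    RW=np.array([[c,-sn,0],[sn,c,0],[0,0,1]])
    l=RW.T@(f-[b[0],b[1],0])-np.array([-.0681+.064*(i//2),.027*(1-2*(i%2)),.133])
    Fl=RW.T@s["force"]
    d=np.array([.545,0,-.839]);p=np.array([.839,0,.545])
    print("t",round(s["time"],2),"foot p,y,depth mm",(1e3*np.array([l@p,l[1],l@d])).round(1),"F p,y,d",np.array([Fl@p,Fl[1],Fl@d]).round(1),"gap",round(s["finger_gap"],4),"q",s["joint_positions"].round(2))
E
python3 - <<'E'
from h import *
pocket(1,.06)
E
```

```text
target [0.4489 0.0129 0.2974]
t 3.57 travel cm [-16.25  -1.51 -26.21] rot deg [20.7 -6.  32.2] n rows 7.4
```

{"fn": "servo_tool", "kwargs": {"travel": [[-2.0,0,0],[-6,0,0],[-10,0,0],[-14,0,0],[-18,0,0]], "delta_rot": [[0,0,0],[0,0,0],[0,0,0],[0,0,0],[0,0,0]], "claw": [0.5,0.5,0.5,0.5,0.5]}}

```text
time: 3.98
tool_pos: [0.5098, -0.2419, 0.3173]
orientation: [[0.007, 0.984, 0.178], [-0.002, 0.178, -0.984], [-1.0, 0.006, 0.003]]
force: [1.5, -0.9, -1.2]
finger_gap: 0.0234
```

```bash
python3 - <<'E'
from h import *
st();pocket(1,.06)
E
```

```text
3.98 [ 0.5098 -0.2419  0.3173] F [ 1.5 -0.9 -1.2] gap 0.0234
q [-0.22  0.41  0.94  1.33 -0.33  1.56 -0.7 ]
[[0.007, 0.984, 0.178], [-0.002, 0.178, -0.984], [-1.0, 0.006, 0.003]]
target [0.4489 0.0129 0.2974]
t 3.98 travel cm [  1.9   -1.45 -26.16] rot deg [20.7 -6.  32.2] n rows 6.3
```

{"fn": "servo_tool", "kwargs": {"travel": [[-1.5,-0.3,-3.5],[-3,-0.6,-7.0],[-3,-0.9,-10.5],[-3,-1.2,-14],[-3,-1.4,-17.5]], "delta_rot": [[3,-1,5],[6,-2,10],[9,-3,15],[12,-4,20],[15,-5,25]], "claw": [0.5,0.5,0.5,0.5,0.5]}}

```text
time: 4.4
tool_pos: [0.4719, -0.1126, 0.344]
orientation: [[0.326, 0.944, -0.04], [-0.047, -0.026, -0.999], [-0.944, 0.328, 0.036]]
force: [0.9, -0.3, -2.3]
finger_gap: 0.0231
```

```bash
python3 - <<'E'
from h import *
st();pocket(1,.06)
E
```

```text
4.4 [ 0.4719 -0.1126  0.344 ] F [ 0.9 -0.3 -2.3] gap 0.0231
q [-0.73 -0.21  0.79  1.78  0.19  1.18 -1.57]
[[0.326, 0.944, -0.04], [-0.047, -0.026, -0.999], [-0.944, 0.328, 0.036]]
target [0.4489 0.0129 0.2974]
t 4.4 travel cm [  3.05  -4.02 -12.61] rot deg [ 8.7 -1.9 13.7] n rows 3.3
```

{"fn": "servo_tool", "kwargs": {"travel": [[1.0,-1.0,-2.5],[2.0,-2.0,-5.0],[2.5,-3.0,-7.5]], "delta_rot": [[2,0,3],[4,-1,6],[6,-1,9]], "claw": [0.5,0.5,0.5]}}

```text
time: 4.65
tool_pos: [0.454, -0.0419, 0.3088]
orientation: [[0.452, 0.883, -0.126], [-0.069, -0.106, -0.992], [-0.889, 0.457, 0.013]]
force: [-0.5, 0.7, -1.3]
finger_gap: 0.0235
```

```bash
python3 - <<'E'
from h import *
st();pocket(1,.06);pocket(1,.03)
E
```

```text
4.65 [ 0.454  -0.0419  0.3088] F [-0.5  0.7 -1.3] gap 0.0235
q [-0.43 -0.3   0.32  2.02  0.25  0.95 -1.89]
[[0.452, 0.883, -0.126], [-0.069, -0.106, -0.992], [-0.889, 0.457, 0.013]]
target [0.4489 0.0129 0.2974]
t 4.65 travel cm [ 0.4  -1.54 -5.38] rot deg [ 3.6 -1.2  5.8] n rows 1.3
target [0.465  0.0098 0.2723]
t 4.65 travel cm [ 3.39 -1.24 -5.31] rot deg [ 3.6 -1.2  5.8] n rows 1.5
```

{"fn": "servo_tool", "kwargs": {"travel": [[1.2,-0.5,-2.0],[2.4,-0.9,-4.0],[3.4,-1.2,-5.3],[3.4,-1.2,-5.3]], "delta_rot": [[1.5,-0.5,2],[3,-1,4],[3.6,-1.2,5.8],[3.6,-1.2,5.8]], "claw": [0.5,0.5,0.5,0.5]}}

```text
time: 4.98
tool_pos: [0.4619, 0.0117, 0.2674]
orientation: [[0.529, 0.828, -0.186], [-0.103, -0.154, -0.983], [-0.842, 0.539, 0.004]]
force: [-0.1, 0.1, -2.5]
finger_gap: 0.0232
```

```bash
python3 - <<'E'
from h import *
st();pocket(1,.03);where(1); o=snap("e")
im=[]
for n,(x0,y0,x1,y1) in {"scene":(270,100,390,260),"top":(270,130,370,263)}.items():
    c=cv2.imread(f"pics/{n}_e.png")[y0:y1,x0:x1]
    im.append(cv2.resize(cv2.convertScaleAbs(c,alpha=1.8),(int(600*c.shape[1]/c.shape[0])//2*2,600),interpolation=cv2.INTER_CUBIC)[:,:400])
cv2.imwrite("pics/e.png",np.hstack(im))
E
```

```text
4.98 [0.4619 0.0117 0.2674] F [-0.1  0.1 -2.5] gap 0.0232
q [-0.35 -0.27  0.09  2.16  0.38  0.77 -2.23]
[[0.529, 0.828, -0.186], [-0.103, -0.154, -0.983], [-0.842, 0.539, 0.004]]
target [0.465  0.0098 0.2723]
t 4.98 travel cm [-0.23  0.55  0.13] rot deg [0.3 0.  0.4] n rows 0.1
t 4.98 foot p,y,depth mm [ -6.4   1.2 -27.8] F p,y,d [-1.5  0.1  2.1] gap 0.0232 q [-0.35 -0.27  0.09  2.16  0.38  0.77 -2.23]
```

View pics/e.png

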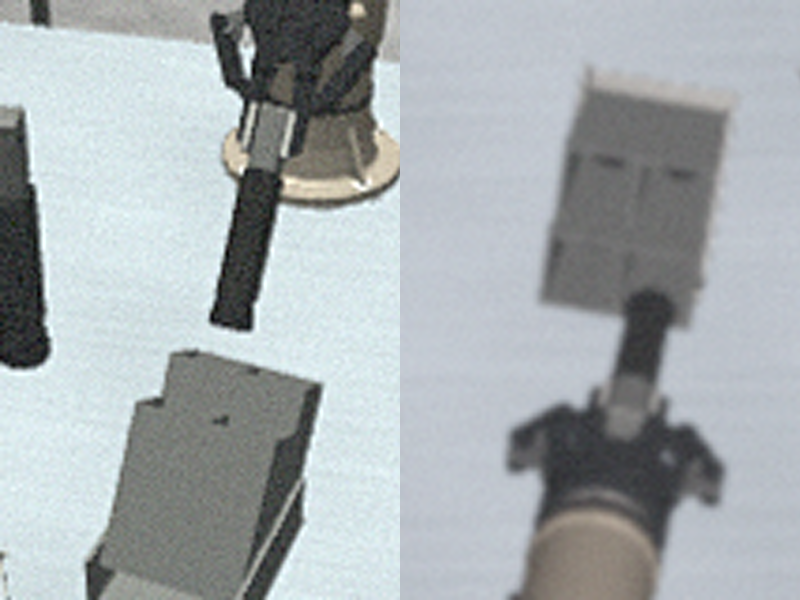

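```bash
cat >> h.py <<'E'
def ovl(tag,i,out,pk=True):
    s0=r.read_state();O=s0["orientation"];f=s0["tool_pos"]+L*O[:,0];b=np.load("box.npy")
    im=[]
    for n,(x0,y0,x1,y1) in {"scene":(290,150,370,250),"top":(290,140,350,215)}.items():
        s=load(n,tag);F=6 if n=="scene" else 8
        c=cv2.convertScaleAbs(cv2.resize(cv2.imread(f"pics/{n}_{tag}.png")[y0:y1,x0:x1],None,fx=F,fy=F,interpolation=cv2.INTER_CUBIC),alpha=2)
        px=lambda X:[((proj(s,x)-[x0,y0]+.5)*F).astype(int) for x in X]
        t=np.linspace(0,6.28,40)
        for h in (0,.02): cv2.polylines(c,[np.array(px([f-h*O[:,0]+.018*(np.cos(a)*O[:,1]+np.sin(a)*O[:,2]) for a in t]))],1,(0,255,255),1)
        for k in range(4):
            m=np.array([-.0681+.064*(k//2),.027*(1-2*(k%2)),.133]);p=np.array([.839,0,.545])
            cs=[m+p*a*.025+np.array([0,.025*e,0]) for a,e in((1,1),(1,-1),(-1,-1),(-1,1))]
            cv2.polylines(c,[np.array(px(L2W(b,cs)))],1,(0,0,255),1)
        im.append(c)
    h=min(i.shape[0] for i in im)
    cv2.imwrite(f"pics/{out}.png",np.hstack([i[:600] for i in im]))
E
python3 - <<'E'
from h import *
ovl("e",1,"e2")
E
```

```text
(no output)
```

View pics/e2.png

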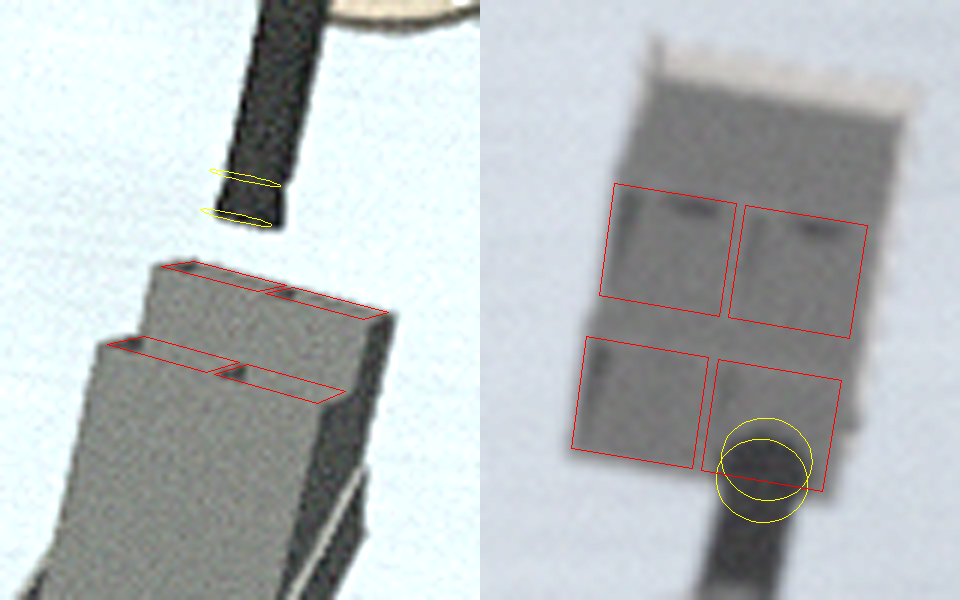

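```bash
python3 - <<'E'
from h import *
s0=r.read_state();O=s0["orientation"];f=s0["tool_pos"]+L*O[:,0]
sc,tp=load("scene","e"),load("top","e")
a=proj(sc,f)+[2.0,1.6]; b=proj(tp,f)+[-.3,1.4]
P,g=tri(sc,a,tp,b); print(f,P,g,P-f,"tool frame",(O.T@(P-f))*1e3)
E
python3 - <<'E'
from h import *
for n,(x0,y0,x1,y1),F in [("scene",(305,120,355,195),8),("top",(300,175,350,240),8)]:
    c=cv2.imread(f"pics/{n}_e.png")[y0:y1,x0:x1]
    cv2.imwrite(f"pics/e3{n}.png",cv2.convertScaleAbs(cv2.resize(c,None,fx=F,fy=F,interpolation=cv2.INTER_CUBIC),alpha=2.5))
E
```

```text
[ 0.53684606 -0.0052709   0.15699326] [ 0.53309575 -0.00203096  0.14890242] 0.004471189503974007 [-0.00375031  0.00323994 -0.00809084] tool frame [ 4.45964547 -7.99717319 -2.4860472 ]
```

View pics/e3scene.png

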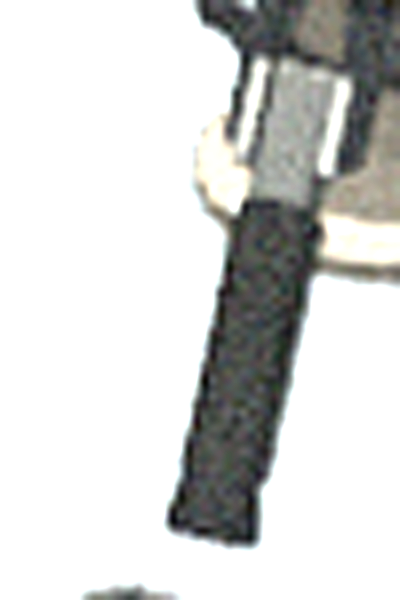

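View pics/e3top.png

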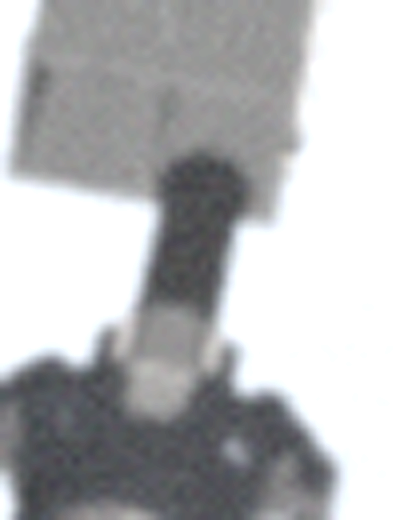

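```bash
python3 - <<'E'
from h import *
s0=r.read_state();O=s0["orientation"];t=s0["tool_pos"]
sc,tp=load("scene","e"),load("top","e")
# observed centre line points: scene @ two rows, top @ two rows
So=[((237+318)/2/8+305-.5,(215+240)/2/8+120-.5),((185+265)/2/8+305-.5,(490+480)/2/8+120-.5)]
To=[((205)/8+300-.5,190/8+175-.5),((180)/8+300-.5,305/8+175-.5)]
def ang(a,b): d=np.subtract(b,a); return np.degrees(np.arctan2(d[1],d[0]))
print("obs",ang(*So),ang(*To[::-1]))
for ty in (-6,-4,-2,0,2):
  for tz in (-2,0,2):
    d=O@Rn.from_rotvec(np.radians([0,tz,ty])).as_matrix()[:,0]
    g=t-.014*O[:,0]
    P,Q=g+.02*d,g+.14*d
    print(ty,tz,ang(proj(sc,P),proj(sc,Q)).round(1),ang(proj(tp,P),proj(tp,Q)).round(1))
E
```

```text
obs 101.52372170389734 -77.7352262721076
-6 -2 102.8 -71.3
-6 0 100.9 -76.5
-6 2 99.1 -81.7
-4 -2 103.4 -72.1
-4 0 101.5 -76.8
-4 2 99.6 -81.6
-2 -2 103.9 -72.7
-2 0 102.1 -77.1
-2 2 100.2 -81.6
0 -2 104.5 -73.2
0 0 102.6 -77.4
0 2 100.7 -81.6
2 -2 105.1 -73.7
2 0 103.2 -77.6
2 2 101.3 -81.5
```

```bash
cat >> h.py <<'E'
FT=np.array([.136,-.008,-.0015]); TZ=-3.2
def pocket(i,e,dx=0,dy=0,tilt=0):
    b=np.load("box.npy"); m=np.array([-.0681+.064*(i//2),.027*(1-2*(i%2)),.133])
    d=np.array([.545,0,-.839]);p=np.array([.839,0,.545])
    F=L2W(b,m-d*e+p*dx+np.array([0,dy,0]))[0]
    c,s=np.cos(b[2]),np.sin(b[2])
    R=Rt([.545*c,.545*s,-.839],[s,-c,0])@Rn.from_rotvec([0,0,np.radians(-TZ+tilt)]).as_matrix()
    P=F-R@FT
    print("target",P.round(4)); rel(P,R)
def where(i):
    b=np.load("box.npy"); s=r.read_state(); O=s["orientation"]
    f=s["tool_pos"]+O@FT; c,sn=np.cos(b[2]),np.sin(b[2])
    RW=np.array([[c,-sn,0],[sn,c,0],[0,0,1]])
    l=RW.T@(f-[b[0],b[1],0])-np.array([-.0681+.064*(i//2),.027*(1-2*(i%2)),.133])
    Fl=RW.T@s["force"]
    d=np.array([.545,0,-.839]);p=np.array([.839,0,.545])
    print("t",round(s["time"],2),"foot p,y,depth mm",(1e3*np.array([l@p,l[1],l@d])).round(1),"F p,y,d",np.array([Fl@p,Fl[1],Fl@d]).round(1),"gap",round(s["finger_gap"],4),"q",s["joint_positions"].round(2))
E
sed -i 's/f=s0\["tool_pos"\]+L\*O\[:,0\]/f=s0["tool_pos"]+O@FT/' h.py
python3 - <<'E'
from h import *
where(1);pocket(1,.02)
E
```

```text
t 5.08 foot p,y,depth mm [ -9.2   0.3 -29.4] F p,y,d [ 0.6 -0.3  0.8] gap 0.0233 q [-0.35 -0.27  0.09  2.15  0.38  0.77 -2.23]
target [0.4703 0.0072 0.2642]
t 5.08 travel cm [0.92 0.13 0.05] rot deg [0.1 0.1 3.3] n rows 0.5
```

{"fn": "servo_tool", "kwargs": {"travel": [[0.9,0.1,0.05],[0.9,0.1,0.05],[0.9,0.1,0.05],[0.9,0.1,0.05]], "delta_rot": [[0,0,0],[0,0,0],[0,0,0],[0,0,0]], "claw": [0.5,0.5,0.5,0.5]}}

```text
time: 5.42
tool_pos: [0.4704, 0.0066, 0.2646]
orientation: [[0.533, 0.824, -0.191], [-0.105, -0.16, -0.982], [-0.84, 0.543, 0.001]]
force: [-0.3, -0.5, -1.3]
finger_gap: 0.0232
```

```bash
python3 - <<'E'
import h
from h import *
h.FT[:]=[.136,0,0]
st();snap("f");st();ovl("f",1,"f2")
for n,(x0,y0,x1,y1),F in [("scene",(305,120,355,195),8)]:
    c=cv2.imread(f"pics/{n}_f.png")[y0:y1,x0:x1]
    cv2.imwrite(f"pics/f3{n}.png",cv2.convertScaleAbs(cv2.resize(c,None,fx=F,fy=F,interpolation=cv2.INTER_CUBIC),alpha=2.5))
E
```

```text
5.42 [0.4704 0.0066 0.2646] F [-0.3 -0.5 -1.3] gap 0.0232
q [-0.35 -0.25  0.1   2.16  0.39  0.74 -2.23]
[[0.533, 0.824, -0.191], [-0.105, -0.16, -0.982], [-0.84, 0.543, 0.001]]
5.52 [0.4702 0.0071 0.2647] F [ 0.3  0.1 -1.3] gap 0.0236
q [-0.35 -0.25  0.1   2.16  0.39  0.74 -2.23]
[[0.533, 0.824, -0.19], [-0.104, -0.159, -0.982], [-0.84, 0.543, 0.001]]
```

View pics/f2.png

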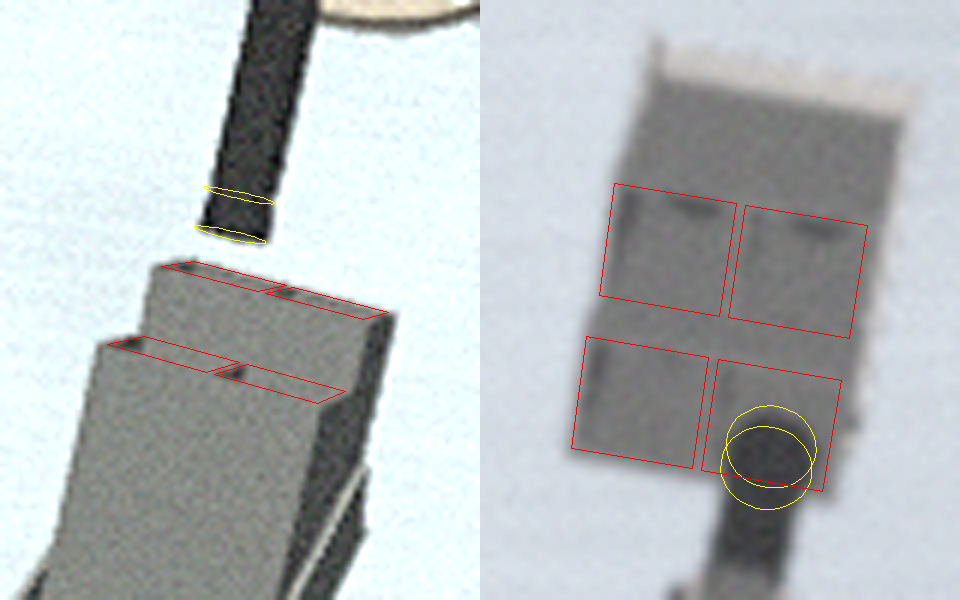

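View pics/f3scene.png

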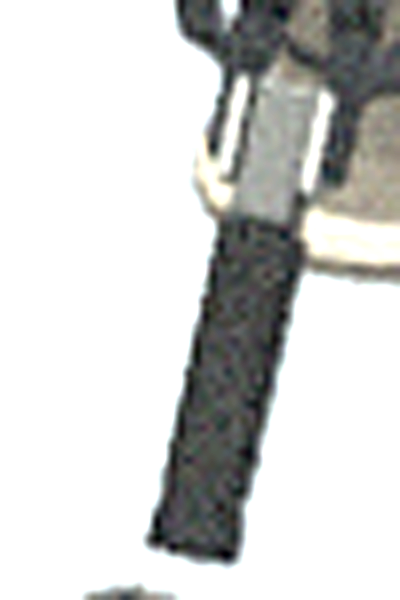

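```bash
sed -i 's/^FT=.*/FT=np.array([.137,-.003,-.001]); TZ=-1.0/' h.py
python3 - <<'E'
from h import *
where(1);pocket(1,.015);pocket(1,0);pocket(1,-.03)
E
```

```text
t 5.52 foot p,y,depth mm [ -2.7  -0.8 -19.6] F p,y,d [-0.5  0.2  1.3] gap 0.0236 q [-0.35 -0.25  0.1   2.16  0.39  0.74 -2.23]
target [0.4728 0.0073 0.2608]
t 5.52 travel cm [ 0.46  0.   -0.07] rot deg [0.  0.1 1.1] n rows 0.2
target [0.4808 0.0057 0.2482]
t 5.52 travel cm [ 1.96  0.   -0.07] rot deg [0.  0.1 1.1] n rows 0.5
target [0.4969 0.0026 0.2231]
t 5.52 travel cm [ 4.96  0.01 -0.07] rot deg [0.  0.1 1.1] n rows 1.2
```

{"fn": "servo_tool", "kwargs": {"travel": [[1.0,0,0],[2.0,0,-0.1],[3.0,0,-0.1],[4.0,0,-0.1],[5.0,0,-0.1]], "delta_rot": [[0,0,1],[0,0,1],[0,0,1],[0,0,1],[0,0,1]], "claw": [0.5,0.5,0.5,0.5,0.5]}}

```text
time: 5.93
tool_pos: [0.4976, 0.0029, 0.2228]
orientation: [[0.548, 0.815, -0.19], [-0.107, -0.157, -0.982], [-0.83, 0.558, 0.001]]
force: [-0.2, -0.2, -1.1]
finger_gap: 0.0235
```

```bash
python3 - <<'E'
from h import *
where(1);pocket(1,-.08); snap("g");ovl("g",1,"g2")
E
```

```text
t 5.93 foot p,y,depth mm [ 0.2  0.3 30.6] F p,y,d [-0.7 -0.3  0.8] gap 0.0235 q [-0.33 -0.16  0.11  2.2   0.44  0.58 -2.28]
target [ 0.5236 -0.0026  0.1811]
t 5.93 travel cm [ 4.94 -0.11  0.03] rot deg [0.  0.1 0.1] n rows 1.2
```

View pics/g2.png

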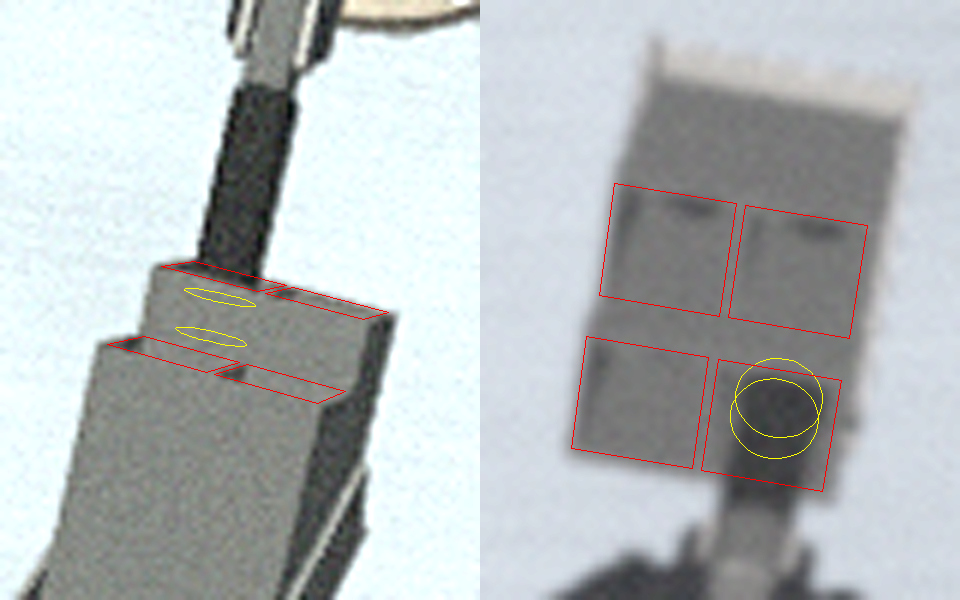

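{"fn": "servo_tool", "kwargs": {"travel": [[1.0,0,0],[2.0,0,0],[3.0,0,0],[4.0,0,0],[4.5,0,0]], "delta_rot": [[0,0,0],[0,0,0],[0,0,0],[0,0,0],[0,0,0]], "claw": [0.5,0.5,0.5,0.5,0.5]}}

```text
time: 6.45
tool_pos: [0.5213, -0.0026, 0.1837]
orientation: [[0.545, 0.817, -0.191], [-0.108, -0.157, -0.982], [-0.832, 0.555, 0.003]]
force: [0.4, -0.4, -1.4]
finger_gap: 0.0231
```

```bash
python3 - <<'E'
from h import *
where(1);pocket(1,-.11)
E
```

```text
t 6.45 foot p,y,depth mm [-1.1 -0.9 76.7] F p,y,d [-0.4 -0.3  1.4] gap 0.0231 q [-0.3  -0.05  0.13  2.22  0.48  0.46 -2.31]
target [ 0.5397 -0.0057  0.156 ]
t 6.45 travel cm [ 3.34  0.   -0.06] rot deg [0.  0.2 0.3] n rows 0.8
```

{"fn": "servo_tool", "kwargs": {"travel": [[0.5,0,0],[1.0,0,0],[1.5,0,0],[2.0,0,0],[2.3,0,0]], "delta_rot": [[0,0,0],[0,0,0],[0,0,0],[0,0,0],[0,0,0]], "claw": [0.5,0.5,0.5,0.5,0.5]}}

```text
time: 6.87
tool_pos: [0.5341, -0.0051, 0.1643]
orientation: [[0.545, 0.817, -0.191], [-0.108, -0.157, -0.982], [-0.832, 0.555, 0.003]]
force: [-0.3, -0.8, -1.1]
finger_gap: 0.0226
```

```bash
python3 - <<'E'
from h import *
where(1);pocket(1,-.11)
E
```

```text
t 6.87 foot p,y,depth mm [ -0.8  -1.  100.1] F p,y,d [-0.8 -0.8  0.8] gap 0.0226 q [-0.29  0.01  0.14  2.22  0.51  0.4  -2.33]
target [ 0.5397 -0.0057  0.156 ]
t 6.87 travel cm [ 1.    0.01 -0.06] rot deg [0.1 0.2 0.3] n rows 0.2
```

{"fn": "servo_tool", "kwargs": {"travel": [[0.3,0,0],[0.6,0,0],[0.9,0,0],[1.2,0,0],[1.2,0,0]], "delta_rot": [[0,0,0],[0,0,0],[0,0,0],[0,0,0],[0,0,0]], "claw": [0.5,0.5,0.5,0.5,0.5]}}

```text
time: 7.28
tool_pos: [0.5406, -0.0066, 0.1537]
orientation: [[0.544, 0.817, -0.191], [-0.109, -0.157, -0.982], [-0.832, 0.555, 0.003]]
force: [0.3, 0.3, -1.8]
finger_gap: 0.0233
```

```bash
python3 - <<'E'
from h import *
where(1);snap("h");pocket(1,-.125)
crop("scene","h",290,120,370,220,"h",6);
E
```

```text
t 7.28 foot p,y,depth mm [ -1.1  -1.2 112.5] F p,y,d [-0.8  0.3  1.6] gap 0.0233 q [-0.29  0.04  0.15  2.22  0.52  0.37 -2.35]
target [ 0.5477 -0.0072  0.1434]
t 7.38 travel cm [ 1.29 -0.   -0.07] rot deg [0.1 0.2 0.3] n rows 0.3
```

View pics/h.png

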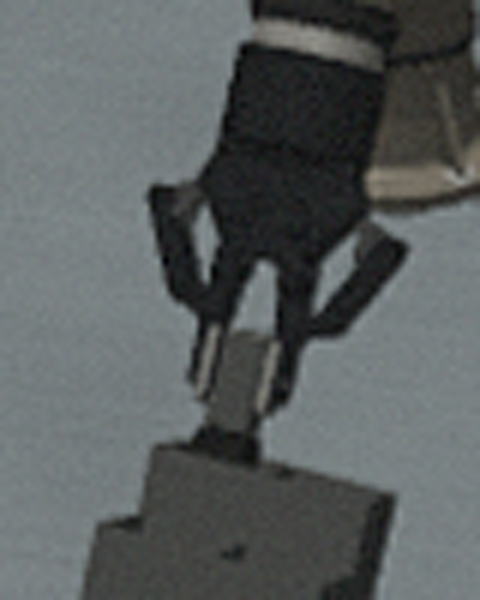

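The handle is at depth 112 mm with no resistance and no slip, so pocket 1 is the empty one. I'll lower it gently until it touches the floor.

{"fn": "servo_tool", "kwargs": {"travel": [[0.2,0,0],[0.4,0,0],[0.6,0,0],[0.8,0,0],[1.0,0,0]], "delta_rot": [[0,0,0],[0,0,0],[0,0,0],[0,0,0],[0,0,0]], "claw": [0.5,0.5,0.5,0.5,0.5]}}

```text
time: 7.8
tool_pos: [0.5461, -0.0076, 0.1456]
orientation: [[0.544, 0.817, -0.191], [-0.109, -0.157, -0.982], [-0.832, 0.555, 0.003]]
force: [-1.5, 0.2, -1.3]
finger_gap: 0.0236
```

```bash
python3 - <<'E'
from h import *
where(1)
E
```

```text
t 7.8 foot p,y,depth mm [ -0.7  -1.1 122.4] F p,y,d [-2.  -0.1  0.3] gap 0.0236 q [-0.29  0.06  0.15  2.22  0.54  0.34 -2.36]
```

{"fn": "servo_tool", "kwargs": {"travel": [[0.1,0,0],[0.2,0,0],[0.3,0,0],[0.4,0,0],[0.4,0,0]], "delta_rot": [[0,0,0],[0,0,0],[0,0,0],[0,0,0],[0,0,0]], "claw": [0.5,0.5,0.5,0.5,0.5]}}

```text
time: 8.22
tool_pos: [0.5482, -0.0077, 0.1437]
orientation: [[0.545, 0.816, -0.191], [-0.109, -0.157, -0.982], [-0.831, 0.556, 0.003]]
force: [-12.0, 1.2, 12.4]
finger_gap: 0.023
```

```bash
python3 - <<'E'
from h import *
where(1)
E
```

```text
t 8.22 foot p,y,depth mm [  0.2  -0.8 125.1] F p,y,d [ -3.3  -1.1 -16.9] gap 0.023 q [-0.29  0.07  0.16  2.22  0.55  0.34 -2.37]
```

{"fn": "servo_tool", "kwargs": {"travel": [[-0.1,0,0],[-0.1,0,0],[-0.1,0,0],[-0.1,0,0],[-0.1,0,0]], "delta_rot": [[0,0,0],[0,0,0],[0,0,0],[0,0,0],[0,0,0]], "claw": [0.5,1.5,2.6,3.2,4.0]}}

```text
time: 8.63
tool_pos: [0.5481, -0.0076, 0.1447]
orientation: [[0.546, 0.816, -0.191], [-0.108, -0.157, -0.982], [-0.831, 0.557, 0.002]]
force: [0.1, -1.2, -0.5]
finger_gap: 0.0398
```

{"fn": "servo_tool", "kwargs": {"travel": [[0,0,0],[0,0,0],[0,0,0]], "delta_rot": [[0,0,0],[0,0,0],[0,0,0]], "claw": [5,5,5]}}

```text
time: 8.88
tool_pos: [0.5482, -0.0076, 0.1447]
orientation: [[0.546, 0.816, -0.191], [-0.108, -0.157, -0.982], [-0.831, 0.557, 0.002]]
force: [-0.2, 0.6, -0.4]
finger_gap: 0.0501
```

```bash
python3 - <<'E'
from h import *
where(1);snap("i")
crop("scene","i",290,120,370,220,"i",6);
E
```

```text
t 8.88 foot p,y,depth mm [  0.7  -0.7 124.3] F p,y,d [-0.5  0.6  0.2] gap 0.0501 q [-0.29  0.07  0.16  2.22  0.54  0.34 -2.37]
```

View pics/i.png

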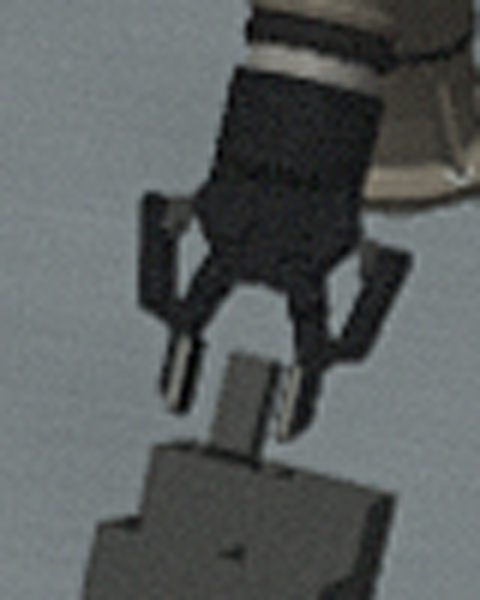

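{"fn": "servo_tool", "kwargs": {"travel": [[0,0,0],[-1.0,0,0],[-3.0,0,0],[-6.0,0,0],[-9.0,0,0]], "delta_rot": [[0,0,0],[0,0,0],[0,0,0],[0,0,0],[0,0,0]], "claw": [6.2,6.2,6.2,6.2,6.2]}}

```text
time: 9.4
tool_pos: [0.4977, 0.002, 0.2193]
orientation: [[0.544, 0.817, -0.192], [-0.109, -0.158, -0.981], [-0.832, 0.555, 0.003]]
force: [0.3, -0.2, 0.3]
finger_gap: 0.0621
```

{"fn": "servo_tool", "kwargs": {"travel": [[-1,0,0],[-2.0,0,0],[-3.0,0,0],[-3.0,0,0],[-3.0,0,0]], "delta_rot": [[0,0,0],[0,0,0],[0,0,0],[0,0,0],[0,0,0]], "claw": [6.2,6.2,6.2,6.2,6.2]}}

```text
time: 9.82
tool_pos: [0.4816, 0.0054, 0.2447]
orientation: [[0.545, 0.816, -0.191], [-0.109, -0.158, -0.982], [-0.831, 0.556, 0.003]]
force: [0.2, 0.2, 0.0]
finger_gap: 0.062
```

```bash
python3 - <<'E'
from h import *
st();snap("j"); snap("k")
im=[]
for n,(x0,y0,x1,y1) in {"scene":(190,110,390,290),"top":(270,120,470,300)}.items():
    im.append(cv2.resize(cv2.convertScaleAbs(cv2.imread(f"pics/{n}_k.png")[y0:y1,x0:x1],alpha=1.8),(400,360)))
cv2.imwrite("pics/k2.png",np.hstack(im))
crop("scene","k",300,170,370,250,"k3",7)
b=np.load("box.npy");s=load("scene","k")
for l in (.175,.125):
  P=L2W(b,np.array([0,-.027,.028])+l*np.array([-.545,0,.839]))[0]; print(l,P,((proj(s,P)-[300,170]+.5)*7).round(0))
for n in("scene","top"):
  d=np.abs(cv2.imread(f"pics/{n}_j.png").astype(int)-cv2.imread(f"pics/{n}_k.png")).max(); print(n,d)
E
```

```text
9.82 [0.4816 0.0054 0.2447] F [0.2 0.2 0. ] gap 0.062
q [-0.33 -0.21  0.1   2.19  0.42  0.66 -2.26]
[[0.545, 0.816, -0.191], [-0.109, -0.158, -0.982], [-0.831, 0.556, 0.003]]
0.175 [ 0.5270337  -0.00220294  0.174825  ] [218.  67.]
0.125 [ 0.55378816 -0.0073761   0.132875  ] [192. 182.]
scene 57
top 19
```

View pics/k2.png

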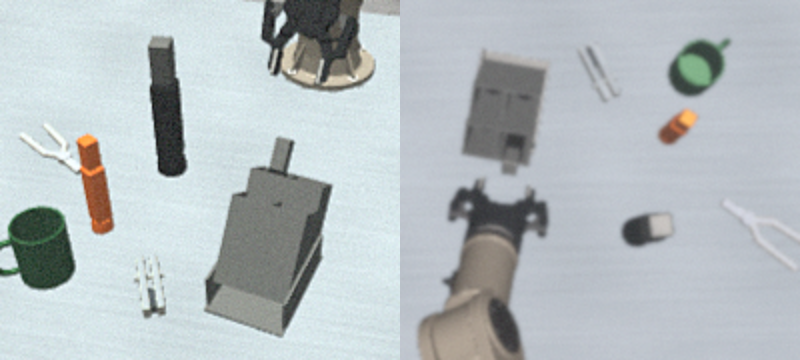

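View pics/k3.png

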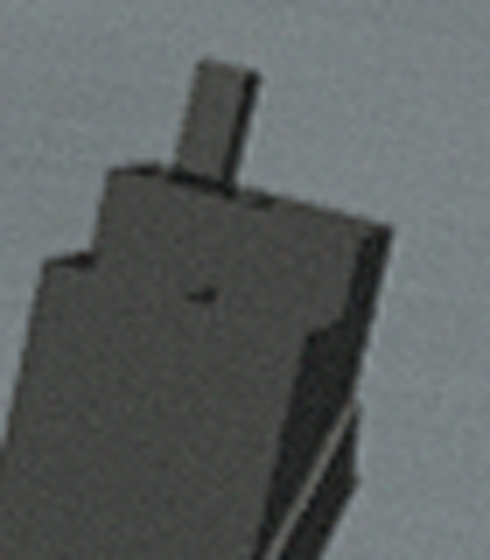

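The stub's top end shows at crop (222,68). For a foot centred on pocket 1's floor I predicted (218,67). The gripper is clear and the bystanders look unmoved, so I'll hand in.

```bash
python3 - <<'E'
from h import *
print(job.close_job())
E
```

```text
the job is handed in; nothing more can be done
None
```

The small black handle now stands released, butt cap down, in pocket 1 (near row, right). That was the first pocket I felt into, and it was the empty one. I handed the job in just after 10 s; it reports no verdict.

- **Depth:** I lowered the handle along the lean while holding it. It met no resistance at 93 mm, where a filled pocket would have stopped it, and touched the floor at 125 mm with about 17 N. I then eased off and let go.
- **Final view:** The stub's top end is within about 1 pixel of where it should be for a foot centred on that floor, and it sticks out about 50 mm. The gripper is about 12 cm back along the lean, with wrist force near zero. The mug, clamp and plier look unmoved; the racquet frame lay outside my final crop, but the arm never went near it once lowered.
- **Disagreements:**
  - The two cameras differed by about 3 to 4 mm.
  - An early reading that the handle sagged 8 mm in the grip was mostly the arm still settling. I re-measured it as about 3 mm and corrected for that.
  - The last two scene pictures differed by up to 57 grey levels at some pixels. I took that as image noise and did not look into it further.

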